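Sweep the round pattern weights through the gate into the tray's well

ROBOT

A 6-joint arm with a two-finger parallel gripper is mounted at the origin on the work surface. World frame = base frame: x ahead of the robot, y to its left, z up, the work surface at z = 0. Lengths are in mm, angles in rad, forces in N, time in s.
With the tool pointing down it reaches from about 275 to 825 mm from the base axis. Payload 4.9 kg.
Tool frame: the origin (TCP) lies on the centre line of the jaws, within the pads' length; the fingertips stand 22 mm ahead of it and the grasp point (between the pads) lies 3 mm ahead of it; z points along the fingers, y is the line along which they close (so a half turn about z gives the same grasp; the last joint's range is limited). The gripper opens to 85 mm and grips with 20 to 120 N. Pads are 22 mm wide; open, the fingers measure 114 mm over their backs; the gripper's body (76 mm by 85 mm) begins 54 mm behind the grasp point. The pads swing forward as they close: fully open they stand 13 mm farther back than shut.
Start: joints at [-0.134, 0.326, -0.193, 1.052, 0, 1.437], TCP at [550.017, 0.009, 253.281] pointing down, gripper open.
Joint ranges: [-2.65, 2.65], [-0.97, 1.79], [-1.3, 1.35], [-1.93, 2.1], [-1.47, 1.37], [-3.14, 3.14]. Speed limits (rad/s): [2.57, 2.57, 3.14, 3.14, 3.14, 3.14].

INTERFACE

Orientations are given as a rotation vector (axis times angle).
In Python, from plant import robot, optics gives the robot as it stands.
- The arm moves only by the shell command python3 -m crank 'ROWS' [FORCE]. ROWS is JSON, a list that holds one entry, the list of rows, each a list of 7 numbers: the opening, from -1 (shut) to 1 (fully open), then the shift along the tool's x, y, z each as a share of 250 mm, from -1 to 1, then the turn, a rotation vector about the tool's x, y, z each as a share of 45 degrees, from -1 to 1. A call has 1 to 20 rows; each row is the pose to reach, as a shift and turn from the pose commanded when the call began, along the tool's axes at that moment; what a row does not reach only later rows make up. A row lasts 1/10 s, in which the tool goes at most 50 mm and 8.59 degrees, less where a joint would pass 70% of its speed; a pose out of reach is approached as far as the arm can. A call with a number of a shift or a turn outside -1 to 1 is refused whole. A call with a gripper value outside its range is refused whole. The fingers move at their own pace and stop on an object; FORCE is the grip in N (left out, the last holds). Time passes only in rows, so rows that repeat a pose let the fingers close. It gives the time, the measured TCP pose, the force, the opening and the grip force at its end, in the units of the state.
- robot.sense(): the state, without advancing time (a new reading comes with each control period).
- optics.grab_frame(name): name is "scene" or "side" or "wrist"; returns a dict with "color" (400x640x3 uint8, blue, green, red), "camera_matrix" (3x3 intrinsics, pixels), "distortion" ([k1, k2, p1, p2, k3] as OpenCV has them; the pictures are not rectified), "cam_to_world" (4x4, takes a point from camera to world coordinates); the wrist camera has in their place "tool_from_camera" (4x4, takes a point from camera to tool coordinates, whose origin is the TCP and whose axes are the flange's). Camera axes: x right, y up, looking along -z (the intrinsics and any distortion apply to the point x, -y, -z); pixel columns grow to the right and rows downward; lengths in mm; the calibration is good to about 2 mm. A picture is of the moment at which its call begins: read the wrist's pose just before it. There is no depth.
- robot.sign_off(): hands the job in; it is judged then, once.
The state is a dict: "time_s": time; "joint_positions": joint angles; "dq": joint speeds; "tau": joint torques, N m; "tool_pos": TCP position; "ee_rot": TCP orientation; "ft_force": force on the tool from outside, world axes, zero at the start; "torque": the same for the moment, N m; "grip_width": opening from 0.0 (shut) to 1.0 (fully open); "grasp_force": force on a finger pad.
Only numpy, scipy, OpenCV 4.12 (cv2) and the standard library are available. Lean on these libraries where they do the work, as an engineer would, in place of code of your own. Each camera call takes 0.05 s, during which the arm holds its last target. There are 200 camera calls.

TASK

Put the pattern weights away: with the fingertips, sweep the three round steel weights across the tray's deck and through the gate in its fence, one at a time, so that each drops into the well behind it. Only push them, never pick one up or lift it over the fence. Leave the square weight, the spool and everything else where it stands.

Things in the scene. Friction and masses are not known exactly. Their poses are not given: they have to be found in the camera images.
- tray: A fixed plywood sorting tray, 278 mm by 350 mm: a flat deck 80 mm above the table, a fence across it with a gate in the middle, and a well behind the gate. Origin: on the table beneath the deck. Its level x axis points from the deck's near side through the gate into the well; y runs along the fence, z is up. 'Tray frame' below means this frame.
- deck (a point): A point on the deck, at tray frame (0, 0, 80) mm. The deck spans tray x -135 to 75 mm and y -175 to 175 mm. Its near edge (x -135) has no rim; rims 12 mm high along both sides have their inner faces at y +-169 mm. It ends in a sharp drop at x 75 mm, in the gate: a weight tips into the well once its centre has passed x 75 mm.
- gate (a point): The middle of the gate on the deck, tray frame (71, 0, 80) mm. The gate is the only gap in the fence, 42 mm wide (y -21 to 21 mm). The fence stands 20 mm above the deck, x 67 to 75 mm. Two wings as high, 6 mm thick, spread from the gate's edges at about 45 degrees back to about (43, +-50) mm and guide a weight into the gate.
- well (a point): The middle of the well's floor, tray frame (105, 0, 5) mm. The well is a pocket right behind the gate, 60 mm long (tray x 75 to 135 mm), 90 mm wide (tray y -45 to 45 mm) and 75 mm deep below the deck, open on top; its far wall stands 20 mm higher than the deck.
- weight_a: A plain round steel pattern weight, a disc 32 mm in diameter and 10 mm thick, about 60 g, with a dark dimple on top. It lies flat, loose, on the tray's deck. Origin: centre of its underside. All three round weights are alike and may be cleared in any order.
- weight_b: A plain round steel pattern weight, a disc 32 mm in diameter and 10 mm thick, about 60 g, with a dark dimple on top. It lies flat, loose, on the tray's deck. Origin: centre of its underside. All three round weights are alike and may be cleared in any order.
- weight_c: A plain round steel pattern weight, a disc 32 mm in diameter and 10 mm thick, about 60 g, with a dark dimple on top. It lies flat, loose, on the tray's deck. Origin: centre of its underside. All three round weights are alike and may be cleared in any order.
- square_weight: A square steel pattern weight 30 x 30 x 10 mm, lying on the deck among the round ones; it stays where it is. Origin: centre of its underside.
- spool: A small thread spool standing on the deck, 30 mm in diameter, 35 mm tall, wooden ends and grey thread; it stays where it is. Origin: centre of its underside.
- spray_tall: A clear spray bottle with a white head, 42 mm in diameter, 160 mm tall, on the table to the left of the tray. Not part of the job. Origin: centre of its underside.
- spray_short: A clear spray bottle with a white head, 46 mm in diameter, 130 mm tall, on the table to the left of the tray. Not part of the job. Origin: centre of its underside.
- tape: A roll of white tape lying flat on the table to the right of the tray, 76 mm in diameter, 24 mm high. Not part of the job. Origin: centre of its underside.
- acorn: A wooden acorn ornament on the table to the right of the tray, 68 mm in diameter, 68 mm tall. Not part of the job. Origin: centre of its underside.
- pen_pot: An empty white ceramic pot on the table to the left of the tray, 80 mm in diameter, 90 mm tall. Not part of the job. Origin: centre of its underside.

How it is judged:
By the outcome, as a careful person would: the job done as asked, in the order asked, and still so for the second after the job is handed in, with the robot touching nothing.
It also fails if it takes over 72 s, if anything falls off the work surface, if the arm or the gripper's body presses on something with over 40 N, if the wrist force passes 120 N, or if a joint passes its speed limit or range.

## Working session

There is one attempt and no reset: what is moved stays moved. The work goes in short steps, Python scripts to look and compute and a shell command to move; the robot and the scene stay as the last step left them, time stands still between calls to the robot, and variables do not carry over. Pictures are saved under pics/ and viewed, at most 13 in all, crops included, and the job is handed in when it is done.

```bash
ls; mkdir -p pics
python3 - <<'E'
from plant import robot, optics
import cv2, numpy as np
s=robot.sense(); print(s)
for n in ("scene","wrist"):
    f=optics.grab_frame(n); cv2.imwrite(f"pics/{n}0.png",f["color"])
    print(n,{k:np.round(v,3).tolist() for k,v in f.items() if k!="color"})
E
```

```text
pics
{'time_s': 0.0, 'joint_positions': array([-1.34195733e-01,  3.26931491e-01, -1.93612958e-01,  1.05194774e+00,
       -5.54430841e-06,  1.43660196e+00]), 'dq': array([-0.00063481, -0.0002559 , -0.00234385, -0.00071684,  0.00020537,
        0.00071349]), 'tau': array([-1.24197268e-03, -4.43398941e+01,  2.62443137e+01,  1.56443648e-02,
       -1.97191571e-04, -6.55614656e-06]), 'tool_pos': array([5.49461772e+02, 8.48884159e-02, 2.52497482e+02]), 'ee_rot': array([-2.22049131e+00, -2.22048828e+00,  1.62090948e-03]), 'ft_force': array([-0.34079493, -0.82188523, -0.37334914]), 'torque': array([ 0.01986355,  0.0051996 , -0.00806229]), 'grasp_force': 0.0, 'grip_width': 1.0006655661354955}
scene {'camera_matrix': [[433.416, 0.0, 333.343], [0.0, 433.416, 200.58], [0.0, 0.0, 1.0]], 'distortion': [0.004, 0.0, 0.0, 0.0, 0.0], 'cam_to_world': [[0.413, -0.512, 0.754, 1419.482], [0.911, 0.228, -0.344, -395.726], [0.004, 0.828, 0.56, 737.756], [0.0, 0.0, 0.0, 1.0]]}
wrist {'camera_matrix': [[302.86, 0.0, 316.918], [0.0, 302.86, 199.785], [0.0, 0.0, 1.0]], 'distortion': [-0.013, 0.0, 0.0, 0.0, 0.0], 'tool_from_camera': [[0.001, 0.947, 0.321, 84.225], [1.0, -0.001, -0.0, -0.592], [0.0, 0.321, -0.947, -120.672], [0.0, 0.0, 0.0, 1.0]]}
```

View pics/scene0.png

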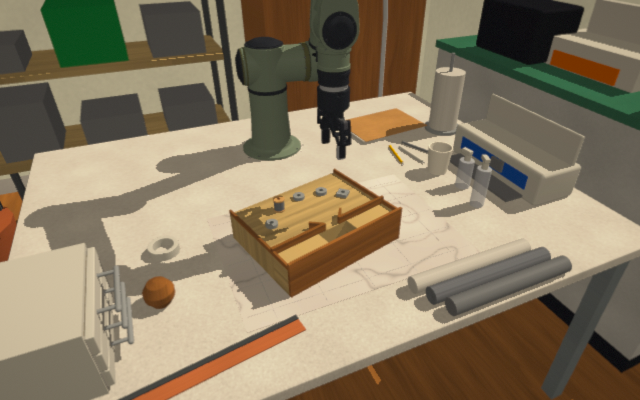

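View pics/wrist0.png

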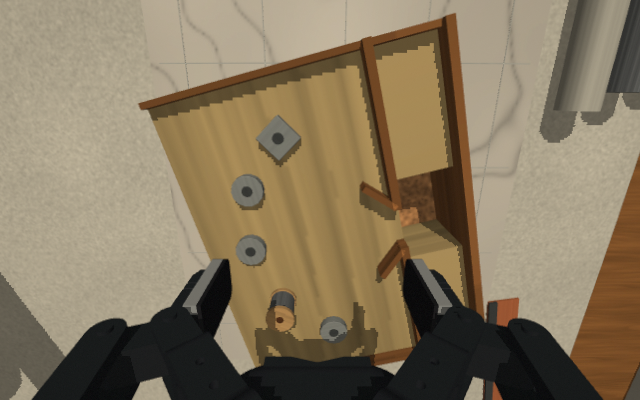

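The wrist view shows discs at about (248,191), (251,250) and (333,328), the square at (279,139), the spool at (284,317) and the gate near (403,220). I'll enlarge it for precise pixels.

```bash
cat > h.py <<'E'
import numpy as np, cv2
from scipy.spatial.transform import Rotation as R
from plant import robot, optics
def wcam(f,s):
    T=np.eye(4); T[:3,:3]=R.from_rotvec(s["ee_rot"]).as_matrix(); T[:3,3]=s["tool_pos"]
    return T@f["tool_from_camera"]
def cast(f,T,px,z):
    p=cv2.undistortPoints(np.array(px,float).reshape(-1,1,2),f["camera_matrix"],np.array(f["distortion"],float))[:,0]
    d=np.c_[p[:,0],-p[:,1],-np.ones(len(p))]@T[:3,:3].T
    o=T[:3,3]; return (o+d*((z-o[2])/d[:,2])[:,None])[:,:2]
E
python3 - <<'E'
from h import *
im=cv2.imread("pics/wrist0.png")
cv2.imwrite("pics/c.png",cv2.resize(im[5:205,130:490],None,fx=2.2,fy=2.2,interpolation=cv2.INTER_CUBIC))
cv2.imwrite("pics/c2.png",cv2.resize(im[170:370,220:490],None,fx=2.9,fy=2.9,interpolation=cv2.INTER_CUBIC))
f=optics.grab_frame("wrist"); s=robot.sense(); T=wcam(f,s)
hsv=cv2.cvtColor(im,cv2.COLOR_BGR2HSV)
m=((hsv[...,1]<60)&(hsv[...,2]>70)).astype(np.uint8)*255
m[:, :215]=0
n,l,st,c=cv2.connectedComponentsWithStats(m)
for i in range(1,n):
    if 60<st[i,4]<2500: print(st[i],c[i].round(1),cast(f,T,[c[i]],90).round(1))
E
```

```text
[256 116  44  44 964] [278.1 137.3] [[512.9  49.2]]
[231 174  33  32 729] [247.4 189.9] [[480.8  -1.5]]
[236 235  30  30 640] [250.8 249.4] [[479.6 -66.6]]
[412 259  40  55 635] [433. 286.] [[ 676.1 -111.3]]
[274 292  18  15 167] [282.4 298.2] [[ 510.5 -127.3]]
[ 215  305   40   70 1311] [232.8 343.1] [[ 449.5 -190.7]]
[320 316  27  25 439] [332.3 327.5] [[ 566.7 -167.5]]
[377 361  28  14 178] [392. 367.] [[ 640.6 -227.4]]
[625 368  15  32 249] [634.5 388.4] [[ 956.1 -266.5]]
[464 377  20  23 336] [474.7 389.4] [[ 748.8 -265.1]]
```

View pics/c.png

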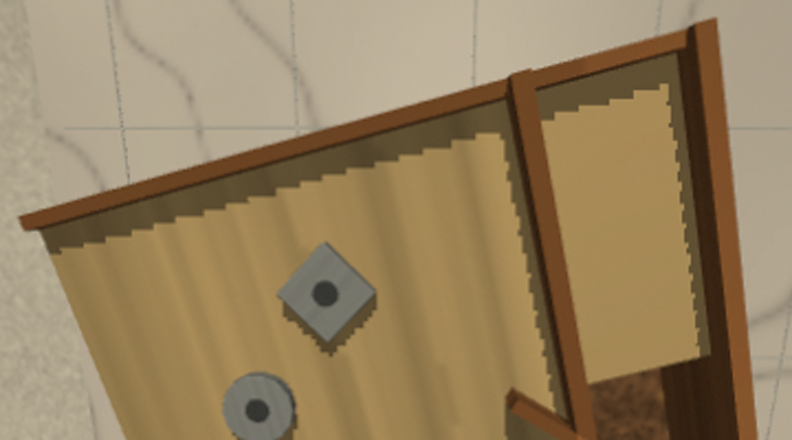

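View pics/c2.png

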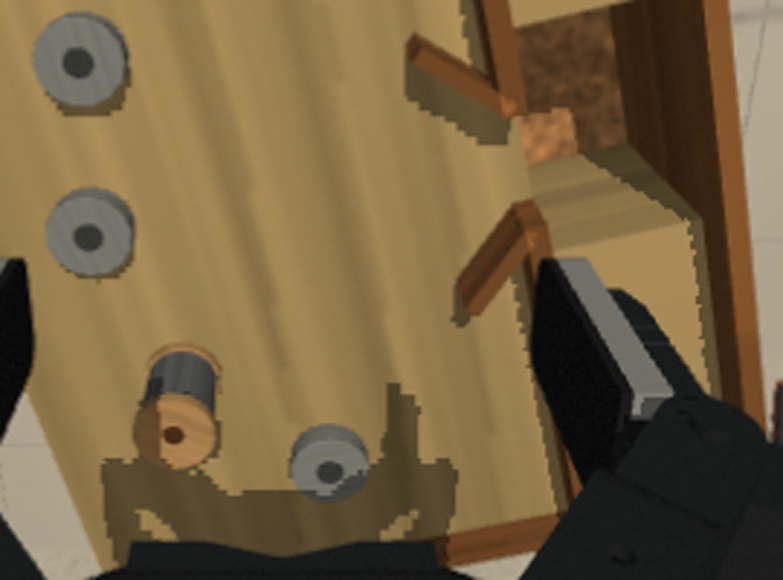

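The crops give the rim corner, fence and gate edges, and the dimples. Next I'll fit the tray pose.

Run:
```python
from h import *
f=optics.grab_frame("wrist"); s=robot.sense(); T=wcam(f,s)
c1=lambda u,v:(130+(u+.5)/2.2-.5,5+(v+.5)/2.2-.5); c2=lambda u,v:(220+(u+.5)/2.9-.5,170+(v+.5)/2.9-.5)
F=[(c1(20,218),92,(-135,175)),(c1(511,76),100,(67,175)),(c1(533,70),100,(75,175)),(c1(716,20),100,(143,175)),(c2(525,110),100,(75,21)),(c2(547,232),100,(75,-21)),(c2(413,37),100,(43,50))]
W=np.array([cast(f,T,[p],z)[0] for p,z,_ in F]); P=np.array([q for *_,q in F],float)
H=(P-P.mean(0)).T@(W-W.mean(0)); a=np.arctan2(H[0,1]-H[1,0],H[0,0]+H[1,1])
Q=np.array([[np.cos(a),-np.sin(a)],[np.sin(a),np.cos(a)]]); t=W.mean(0)-Q@P.mean(0)
print("yaw",a,np.degrees(a),"t",t); print((W-(P@Q.T+t)).round(1))
np.savez("tray.npz",Q=Q,t=t,a=a)
for n,p,z in [("A",c2(78,63),90),("B",c2(88,237),90),("C",c2(330,472),90),("sq",c1(325,294),90),("spool",c2(173,435),115)]:
    w=cast(f,T,[p],z)[0]; print(n,w.round(1),"tray",(Q.T@(w-t)).round(1))
```

```text
yaw 0.2468053832292488 14.140906820144824 t [562.91536942 -56.12648102]
[[ 0.9 -1.5]
 [ 0.3 -0.8]
 [ 0.5 -0.8]
 [-0.2 -0.9]
 [-0.9  1.2]
 [ 0.6 -3.3]
 [-1.2  6. ]]
A [480.   -3.1] tray [-67.5  71.7]
B [478.7 -69. ] tray [-84.8   8.1]
C [ 568.3 -174.7] tray [ -23.7 -116.3]
sq [512.4  48.3] tray [-23.5 113.6]
spool [ 509.8 -135.4] tray [-70.8 -63.9]
```

```bash
python3 -m crank '[[[-0.72,-0.15,0.073,0,0,0,0],[-0.72,-0.3,0.073,0.05,0,0,0],[-0.72,-0.45,0.073,0.15,0,0,0],[-0.72,-0.6,0.073,0.25,0,0,0],[-0.72,-0.75,0.073,0.35,0,0,0],[-0.72,-0.827,0.073,0.44,0,0,0],[-0.72,-0.827,0.073,0.48,0,0,0],[-0.72,-0.827,0.073,0.48,0,0,0],[-0.72,-0.827,0.073,0.48,0,0,0],[-0.72,-0.827,0.073,0.48,0,0,0]]]' 20
cat >> h.py <<'E'
def look(name):
    s=robot.sense(); f=optics.grab_frame("wrist"); T=wcam(f,s); cv2.imwrite(f"pics/{name}.png",f["color"])
    z=np.load("tray.npz"); Q,t=z["Q"],z["t"]
    g=f["color"]; hsv=cv2.cvtColor(g,cv2.COLOR_BGR2HSV)
    m=((hsv[...,1]<60)&(hsv[...,2]>70)).astype(np.uint8)*255
    n,l,st,c=cv2.connectedComponentsWithStats(m)
    print("tcp",s["tool_pos"].round(1),"tray",(Q.T@(s["tool_pos"][:2]-t)).round(1),"F",s["ft_force"].round(1),"w",round(s["grip_width"],3),"t",round(s["time_s"],1))
    for i in range(1,n):
        x=(Q.T@(cast(f,T,[c[i]],89)[0]-t))
        if 150<st[i,4]<4000 and -140<x[0]<80 and abs(x[1])<170: print(st[i],"world",cast(f,T,[c[i]],89)[0].round(1),"tray",x.round(1))
    return s,f,T
E
python3 - <<'E'
import numpy as np
z=np.load("tray.npz"); np.savez("tray.npz",Q=z["Q"],t=np.array([563.1,-57.]),a=z["a"])
from h import *
look("w1")
E
```

```text
time_s: 1.2
tool_pos: [569.1, -205.9, 134.6]
ee_rot: [2.218, 2.222, 0.001]
ft_force: [0.3, 0.9, 0.1]
grip_width: 0.137
grasp_force: 0.0
tcp [ 569.1 -205.9  134.6] tray [ -30.5 -145.9] F [0.3 0.9 0.1] w 0.137 t 1.2
[100   0  55  18 671] world [477.9 -80.2] tray [-88.3  -1.7]
[ 289  165   54   55 2094] world [ 567.7 -173.3] tray [ -23.9 -113.9]
[286 246  17  47 488] world [ 554.6 -223. ] tray [ -48.8 -158.9]
[332 246  17  47 485] world [ 582.7 -223. ] tray [ -21.6 -165.7]
```

View pics/w1.png

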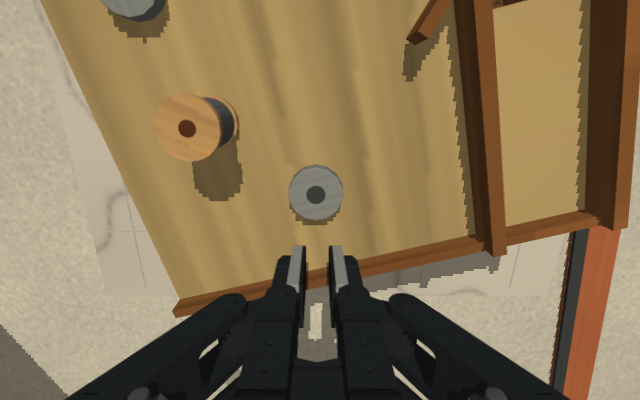

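The view shows weight C at about (316,193), centred ahead of the fingertips, with the rim behind them. I'll descend.

```bash
python3 -m crank '[[[-0.72,0.012,-0.005,0.03,0,0,0],[-0.72,0.012,-0.005,0.06,0,0,0],[-0.72,0.012,-0.005,0.09,0,0,0],[-0.72,0.012,-0.005,0.113,0,0,0],[-0.72,0.012,-0.005,0.113,0,0,0],[-0.72,0.012,-0.005,0.113,0,0,0]]]'; python3 -c "
from h import *
look('w2')"
```

```text
time_s: 1.85
tool_pos: [566.9, -203.7, 104.7]
ee_rot: [-2.221, -2.221, 0.0]
ft_force: [1.0, -0.5, -0.0]
grip_width: 0.138
grasp_force: 0.0
tcp [ 566.9 -203.7  104.7] tray [ -32.2 -143.2] F [ 1.  -0.5 -0. ] w 0.138 t 1.9
[180 103  35  20 277] world [ 514.7 -124.9] tray [-63.5 -54. ]
[ 288  182   64   65 2946] world [ 567.7 -172.9] tray [ -23.9 -113.5]
[286 246  17  47 496] world [ 554.8 -202.6] tray [ -43.6 -139.2]
[332 246  17  47 488] world [ 577.8 -202.6] tray [ -21.3 -144.8]
```

```bash
python3 -m crank '[[[-0.72,0.02,0,0,0,0,0],[-0.72,0.045,0,0,0,0,0],[-0.72,0.075,0,0,0,0,0],[-0.72,0.105,0,0,0,0,0],[-0.72,0.135,0,0,0,0,0],[-0.72,0.165,0,0,0,0,0],[-0.72,0.195,0,0,0,0,0],[-0.72,0.225,0,0,0,0,0],[-0.72,0.255,0,0,0,0,0],[-0.72,0.285,0,0,0,0,0],[-0.72,0.315,0,0,0,0,0],[-0.72,0.345,0,0,0,0,0],[-0.72,0.375,0,0,0,0,0],[-0.72,0.405,0,0,0,0,0],[-0.72,0.43,0,0,0,0,0],[-0.72,0.45,0,0,0,0,0],[-0.72,0.465,0,0,0,0,0],[-0.72,0.477,0,0,0,0,0],[-0.72,0.485,0,0,0,0,0],[-0.72,0.488,0,0,0,0,0]]]'; python3 -c "
from h import *
look('w3')"
```

```text
time_s: 3.9
tool_pos: [567.0, -81.7, 105.0]
ee_rot: [-2.221, -2.221, 0.0]
ft_force: [0.2, -0.6, 0.8]
grip_width: 0.139
grasp_force: 0.3
tcp [567.  -81.7 105. ] tray [ -2.2 -24.9] F [ 0.2 -0.6  0.8] w 0.139 t 3.9
[149   0  59  33 983] world [511.9  35.3] tray [-27.1 102. ]
[ 285  186   64  107 3914] world [566.4 -59.6] tray [ 2.6 -3.3]
[ 111  213   69   63 2872] world [480.1 -66.7] tray [-82.8  10.9]
```

View pics/w3.png

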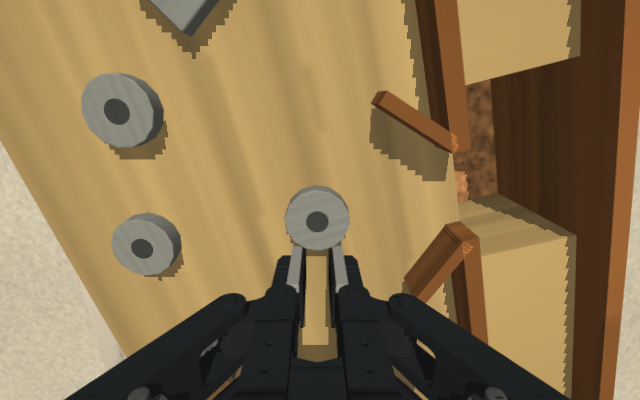

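Disc C is in the cradle with its dimple at (317,222), and the gate corners are visible at about (470,149) and (475,224). I'll refine the gate position from these.

```bash
python3 -c "
from h import *
s=robot.sense(); f=optics.grab_frame('wrist'); T=wcam(f,s); z=np.load('tray.npz'); Q,t=z['Q'],z['t']
for p,h in [((317,222),90),((470,149),100),((475,224),100),((454,151),100),((449,226),100),((117,111),90),((142,249),90),((427,0),100)]:
    w=cast(f,T,[p],h)[0]; print(p,w.round(1),(Q.T@(w-t)).round(1))
for n in (['C',(-35,0)],['Cend',(57,0)]): print(n[0],(Q@np.array(n[1])+t).round(1))
"
```

```text
(317, 222) [566.5 -54.8] [3.8 1.3]
(470, 149) [630.1 -17.6] [74.6 21.8]
(475, 224) [637.9 -51.5] [ 73.9 -13. ]
(454, 151) [623.6 -18.5] [68.  22.6]
(449, 226) [626.2 -52.5] [ 62.3 -11. ]
(117, 111) [479.8  -2.8] [-67.5  72.9]
(142, 249) [478.4 -69.6] [-85.2   8.5]
(427, 0) [606.1  36. ] [64.4 79.7]
C [529.2 -65.6]
Cend [618.4 -43.1]
```

```bash
python3 -c "
from h import *
s=robot.sense(); f=optics.grab_frame('wrist'); T=wcam(f,s); z=np.load('tray.npz'); Q,t=z['Q'],z['t']; a=float(z['a'])
g=f['color'].copy(); K=f['camera_matrix']; Ti=np.linalg.inv(T)
for x,y in [(75,21),(75,-21),(67,21),(67,-21),(43,50),(43,-50),(67,100),(75,100)]:
    w=np.r_[Q@np.array([x,y])+t,100,1]; c=Ti@w; p=K@np.array([c[0],-c[1],-c[2]]); p=p/p[2]; print(x,y,p[:2].round(1))
    cv2.circle(g,(int(p[0]),int(p[1])),1,(0,255,0),-1)
cv2.imwrite('pics/g.png',cv2.resize(g[60:320,340:600],None,fx=2.3,fy=2.3,interpolation=cv2.INTER_NEAREST))
"
```

```text
75 21 [471.8 150.2]
75 -21 [479.5 239.1]
67 21 [452.4 154.9]
67 -21 [462.  242.9]
43 50 [383.4  98.6]
43 -50 [418.8 304.6]
67 100 [427.8 -71.9]
75 100 [451.7 -79.1]
```

View pics/g.png

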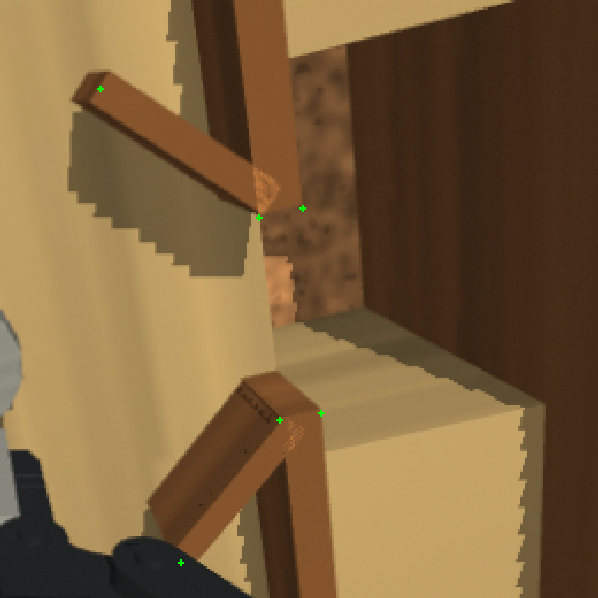

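The projected tray frame lands right on the gate corners, so it is good; C is at tray (3.8, 1.3). I'll back off, lift, and turn to face the gate.

```bash
python3 -m crank '[[[-0.72,-0.06,0,0,0,0,0],[-0.72,-0.06,0,-0.08,0,0,0],[-0.72,-0.06,0,-0.16,0,0,0],[-0.72,0,-0.05,-0.16,0,0,0.17],[-0.72,0.05,-0.1,-0.16,0,0,0.34],[-0.72,0.073,-0.133,-0.16,0,0,0.51],[-0.72,0.073,-0.133,-0.16,0,0,0.68],[-0.72,0.073,-0.133,-0.16,0,0,0.843],[-0.72,0.073,-0.133,-0.16,0,0,0.843]]]' && python3 -m crank '[[[-0.72,0,0,0,0,0,0.17],[-0.72,0,0,0,0,0,0.34],[-0.72,0,0,0,0,0,0.51],[-0.72,0,0,0,0,0,0.68],[-0.72,0,0,0,0,0,0.843],[-0.72,0,0,0,0,0,0.843],[-0.72,0,0,0,0,0,0.843]]]'; python3 -c "
from h import *
s,f,T=look('w4'); print(np.degrees(np.arctan2(*R.from_rotvec(s['ee_rot']).as_matrix()[[1,0],0])),s['joint_positions'].round(2))"
```

```text
time_s: 4.95
tool_pos: [533.8, -64.4, 145.1]
ee_rot: [2.823, 1.378, 0.0]
ft_force: [-0.3, -0.1, -0.0]
grip_width: 0.144
grasp_force: 0.0
time_s: 5.65
tool_pos: [533.8, -64.0, 145.0]
ee_rot: [3.117, 0.392, -0.0]
ft_force: [0.0, -0.8, -0.1]
grip_width: 0.142
grasp_force: 0.0
tcp [533.8 -64.  145. ] tray [-30.1   0.4] F [ 0.  -0.8 -0.1] w 0.142 t 5.7
[ 292  155   52   52 1898] world [567.4 -54.2] tray [4.9 1.7]
[ 107  193   65   59 1821] world [512.5  48.6] tray [-23.2 114.8]
[287 246  15  46 424] world [505.8 -54.1] tray [-54.8  16.8]
[333 246  15  46 435] world [512.9 -83. ] tray [-55.1 -12.9]
[ 190  258   47   45 1260] world [482.   -1.9] tray [-65.2  73.3]
[303 280  27  44 713] world [481.  -74.8] tray [-84.    2.8]
[297 351  41  11 352] world [435.7 -87.4] tray [-131.     1.6]
14.33915080484932 [-0.26  0.4  -0.38  0.79 -0.    2.63]
```

```bash
python3 -m crank '[[[-0.72,0,0,0.05,0,0,0],[-0.72,0,0,0.1,0,0,0],[-0.72,0,0,0.14,0,0,0],[-0.72,0,0,0.158,0,0,0],[-0.72,0.02,0,0.158,0,0,0],[-0.72,0.045,0,0.158,0,0,0],[-0.72,0.07,0,0.158,0,0,0],[-0.72,0.1,0,0.158,0,0,0],[-0.72,0.13,0,0.158,0,0,0],[-0.72,0.16,0,0.158,0,0,0],[-0.72,0.19,0,0.158,0,0,0],[-0.72,0.22,0,0.158,0,0,0],[-0.72,0.25,0,0.158,0,0,0],[-0.72,0.28,0,0.158,0,0,0],[-0.72,0.305,0,0.158,0,0,0],[-0.72,0.328,0,0.158,0,0,0],[-0.72,0.328,0,0.158,0,0,0]]]'; python3 -c "
from h import *
look('w5')"
```

```text
time_s: 7.4
tool_pos: [614.2, -43.3, 105.5]
ee_rot: [3.118, 0.387, 0.001]
ft_force: [-0.3, 0.2, 0.4]
grip_width: 0.141
grasp_force: 0.0
tcp [614.2 -43.3 105.5] tray [52.9  0.8] F [-0.3  0.2  0.4] w 0.141 t 7.4
[286 246  17  46 461] world [610.2 -30.7] tray [52.1 14. ]
[332 246  16  46 460] world [615.8 -53.2] tray [52.  -9.2]
[ 96 341  49  35 474] world [525.3  56.2] tray [ -9. 119.]
```

View pics/w5.png

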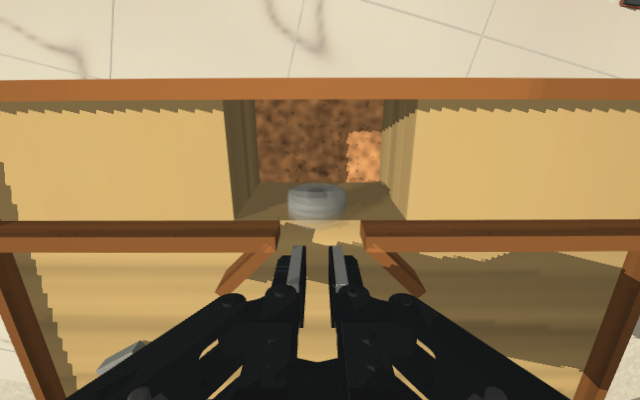

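C is dropping into the well, seen at (317,200) inside the pocket. Next I'll move behind B.

```bash
python3 -m crank '[[[-0.72,-0.02,0,-0.03,0,0,0],[-0.72,-0.04,0,-0.1,0,0,0],[-0.72,-0.1,-0.01,-0.16,0,0,0.02],[-0.72,-0.2,-0.02,-0.16,0,0,0.04],[-0.72,-0.32,-0.037,-0.16,0,0,0.065],[-0.72,-0.44,-0.037,-0.16,0,0,0.065],[-0.72,-0.56,-0.037,-0.16,0,0,0.065],[-0.72,-0.65,-0.037,-0.16,0,0,0.065],[-0.72,-0.694,-0.037,-0.16,0,0,0.065],[-0.72,-0.694,-0.037,-0.16,0,0,0.065],[-0.72,-0.694,-0.037,-0.16,0,0,0.065]]]'; python3 -c "
from h import *
look('w6')"
```

```text
time_s: 8.55
tool_pos: [443.9, -77.1, 146.1]
ee_rot: [3.126, 0.306, 0.003]
ft_force: [0.6, -0.6, -0.4]
grip_width: 0.142
grasp_force: 0.0
tcp [443.9 -77.1 146.1] tray [-120.5    9.6] F [ 0.6 -0.6 -0.4] w 0.142 t 8.6
[  82   41   76   78 2726] world [512.7  48.7] tray [-23.  114.9]
[ 182  129   53   53 1921] world [480.3  -2.9] tray [-67.1  72.7]
[414 131  23  18 177] world [ 513.6 -125.3] tray [-64.7 -54.2]
[ 293  152   51   52 1836] world [479.3 -69. ] tray [-84.2   8.9]
```

```bash
python3 -m crank '[[[-0.72,0,0,0.05,0,0,0],[-0.72,0,0,0.1,0,0,0],[-0.72,0,0,0.14,0,0,0],[-0.72,0,0,0.162,0,0,0],[-0.72,0.02,0,0.162,0,0,0],[-0.72,0.045,0,0.162,0,0,0],[-0.72,0.08,0,0.162,0,0,0],[-0.72,0.12,0,0.162,0,0,0],[-0.72,0.165,0,0.162,0,0,0],[-0.72,0.21,0,0.162,0,0,0],[-0.72,0.255,0,0.162,0,0,0],[-0.72,0.3,0,0.162,0,0,0],[-0.72,0.345,0,0.162,0,0,0],[-0.72,0.385,0,0.162,0,0,0],[-0.72,0.415,0,0.162,0,0,0],[-0.72,0.44,0,0.162,0,0,0],[-0.72,0.455,0,0.162,0,0,0],[-0.72,0.465,0,0.162,0,0,0],[-0.72,0.47,0,0.162,0,0,0],[-0.72,0.47,0,0.162,0,0,0]]]'; python3 -c "
from h import *
s,f,T=look('w7'); z=np.load('tray.npz')
hsv=f['color']; m=(hsv.max(2)<75).astype(np.uint8); m[:150]=0; m[245:]=0; m[:,:280]=0; m[:,355:]=0
n,l,st,c=cv2.connectedComponentsWithStats(m)
for i in range(1,n):
  if st[i,4]>40: print(st[i],c[i],(z['Q'].T@(cast(f,T,[c[i]],90)[0]-z['t'])).round(1))"
```

```text
time_s: 10.6
tool_pos: [558.0, -54.0, 105.0]
ee_rot: [-3.127, -0.307, -0.0]
ft_force: [-0.4, 1.1, 0.7]
grip_width: 0.14
grasp_force: 0.0
tcp [558. -54. 105.] tray [-4.2  4.1] F [-0.4  1.1  0.7] w 0.14 t 10.6
[ 285  185   64  107 3782] world [578.2 -48.4] tray [16.7  4.7]
[  81  267   77   70 2318] world [512.9  48.7] tray [-22.8 114.8]
[324 188  20  13  60] [333.28333333 192.45      ] [35.5 -4. ]
[307 212  21  19 317] [316.91798107 221.1829653 ] [21.3  4.4]
```

```bash
python3 -m crank '[[[-0.72,0.02,0,0,0,0,0],[-0.72,0.045,0,0,0,0,0],[-0.72,0.075,0,0,0,0,0],[-0.72,0.105,0,0,0,0,0],[-0.72,0.135,0,0,0,0,0],[-0.72,0.165,0,0,0,0,0],[-0.72,0.195,0,0,0,0,0],[-0.72,0.215,0,0,0,0,0],[-0.72,0.226,0,0,0,0,0],[-0.72,0.226,0,0,0,0,0],[-0.72,0.2,0,0,0,0,0],[-0.72,0.2,0,-0.05,0,0,0],[-0.72,0.2,0,-0.15,0,0,0],[-0.72,0.2,0,-0.18,0,0,0],[-0.72,0.2,0,-0.18,0,0,0]]]'; python3 -c "
from h import *
look('w8')"
```

```text
time_s: 12.15
tool_pos: [608.3, -44.6, 152.2]
ee_rot: [3.125, 0.306, 0.006]
ft_force: [0.9, -0.3, 0.1]
grip_width: 0.141
grasp_force: 0.0
tcp [608.3 -44.6 152.2] tray [46.8  1. ] F [ 0.9 -0.3  0.1] w 0.141 t 12.2
[287 246  15  46 432] world [576.6 -33.6] tray [18.8 19.4]
[332 246  16  46 443] world [582.5 -63.9] tray [ 17.2 -11.4]
[144 294  45  42 833] world [517.9  53.2] tray [-16.9 117.9]
```

View pics/w8.png

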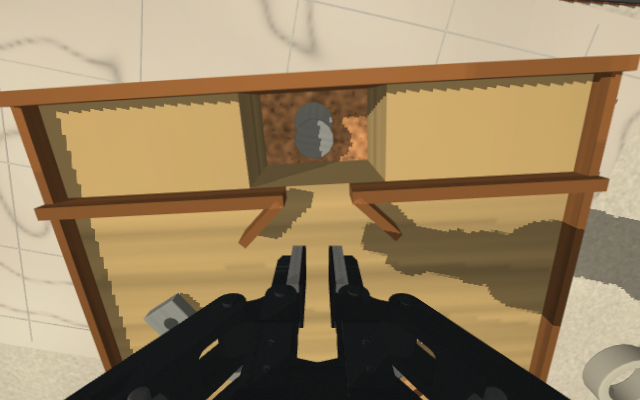

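Two round weights are on the well floor near (314,130). For A, joint 6's range means pushing with the tool's other side, so I'll turn back about 145° while moving behind A.

```bash
python3 -m crank '[[[-0.72,-0.05,-0.03,0,0,0,-0.1],[-0.72,-0.15,-0.09,0,0,0,-0.25],[-0.72,-0.27,-0.16,0,0,0,-0.4],[-0.72,-0.39,-0.23,0,0,0,-0.55],[-0.72,-0.5,-0.3,0,0,0,-0.7],[-0.72,-0.592,-0.349,0,0,0,-0.803],[-0.72,-0.592,-0.349,0,0,0,-0.803],[-0.72,-0.592,-0.349,0,0,0,-0.803]]]' >/dev/null && for i in 1 2 3; do python3 -m crank '[[[-0.72,0,0,0,0,0,-0.17],[-0.72,0,0,0,0,0,-0.34],[-0.72,0,0,0,0,0,-0.51],[-0.72,0,0,0,0,0,-0.68],[-0.72,0,0,0,0,0,-0.803],[-0.72,0,0,0,0,0,-0.803],[-0.72,0,0,0,0,0,-0.803]]]' >/dev/null; done; python3 -c "
from h import *
s,f,T=look('w9'); print(np.degrees(np.arctan2(*R.from_rotvec(s['ee_rot']).as_matrix()[[1,0],0])),s['joint_positions'].round(2))"
```

```text
tcp [445.   12.5 150. ] tray [-97.5  96.2] F [ 0.   1.3 -0.7] w 0.143 t 15.1
[287 246  15  47 426] world [463.6 -11.4] tray [-85.4  68.5]
[332 246  16  45 402] world [475.4  16.9] tray [-67.   93.1]
[305 257  25  44 791] world [478.4  -0.9] tray [-68.5  75.1]
[ 376  263   53   38 1061] world [505.5  52.2] tray [-29.1 120. ]
155.55711021525082 [-0.14  0.24 -0.61  0.72 -0.    0.29]
```

```bash
python3 -m crank '[[[-0.72,0,0,0.05,0,0,0],[-0.72,0,0,0.1,0,0,0],[-0.72,0,0,0.15,0,0,0],[-0.72,0,0,0.178,0,0,0],[-0.72,-0.02,0,0.178,0,0,0],[-0.72,-0.045,0,0.178,0,0,0],[-0.72,-0.08,0,0.178,0,0,0],[-0.72,-0.12,0,0.178,0,0,0],[-0.72,-0.165,0,0.178,0,0,0],[-0.72,-0.21,0,0.178,0,0,0],[-0.72,-0.255,0,0.178,0,0,0],[-0.72,-0.3,0,0.178,0,0,0],[-0.72,-0.345,0,0.178,0,0,0],[-0.72,-0.39,0,0.178,0,0,0],[-0.72,-0.43,0,0.178,0,0,0],[-0.72,-0.46,0,0.178,0,0,0],[-0.72,-0.48,0,0.178,0,0,0],[-0.72,-0.494,0,0.178,0,0,0],[-0.72,-0.504,0,0.178,0,0,0],[-0.72,-0.504,0,0.178,0,0,0]]]'; python3 -c "
from h import *
look('w10'); z=np.load('tray.npz'); f=optics.grab_frame('scene'); g=f['color']
cv2.imwrite('pics/s10.png',cv2.resize(g[160:300,210:430],None,fx=3.6,fy=3.6,interpolation=cv2.INTER_CUBIC))"
```

```text
time_s: 17.15
tool_pos: [560.0, -39.3, 105.5]
ee_rot: [0.66, 3.071, -0.0]
ft_force: [-0.9, 0.3, 0.4]
grip_width: 0.141
grasp_force: 0.0
tcp [560.  -39.3 105.5] tray [ 1.3 17.9] F [-0.9  0.3  0.4] w 0.141 t 17.1
[  75  229   61   56 1683] world [ 509.4 -131.2] tray [-70.2 -58.9]
[287 246  16  47 455] world [555.4 -48.7] tray [-5.4 10. ]
[332 246  16  46 439] world [564.5 -27.4] tray [ 8.6 28.3]
[303 284  29  48 863] world [583.5 -48.1] tray [22.   3.6]
```

View pics/s10.png

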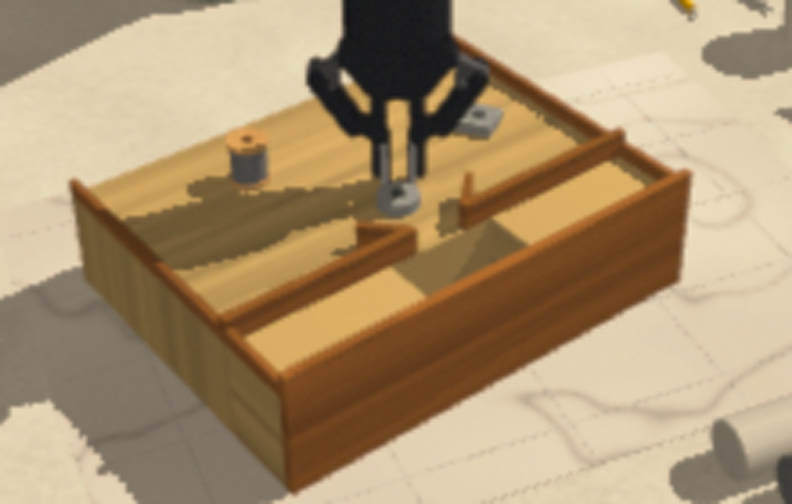

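The scene view shows A at crop (400,197), nested at the fingertips in front of the gate. Now I'll back off, lift, and face the gate.

```bash
python3 -m crank '[[[-0.72,0.06,0,0,0,0,0],[-0.72,0.06,0,-0.06,0,0,0],[-0.72,0.06,0,-0.14,0,0,0],[-0.72,0.06,-0.02,-0.16,0,0,-0.15],[-0.72,0.04,-0.05,-0.16,0,0,-0.32],[-0.72,0.02,-0.08,-0.16,0,0,-0.49],[-0.72,0.006,-0.091,-0.16,0,0,-0.66],[-0.72,0.006,-0.091,-0.16,0,0,-0.8],[-0.72,0.006,-0.091,-0.16,0,0,-0.856],[-0.72,0.006,-0.091,-0.16,0,0,-0.856],[-0.72,0.006,-0.091,-0.16,0,0,-0.856]]]'; python3 -c "
from h import *
s,f,T=look('w11'); print(np.degrees(np.arctan2(*R.from_rotvec(s['ee_rot']).as_matrix()[[1,0],0])),s['joint_positions'].round(2))"
```

```text
time_s: 18.35
tool_pos: [549.0, -59.3, 145.6]
ee_rot: [-0.389, 3.117, 0.0]
ft_force: [0.2, -0.0, -0.1]
grip_width: 0.139
grasp_force: 0.0
tcp [549.  -59.3 145.6] tray [-14.2   1.3] F [ 0.2 -0.  -0.1] w 0.139 t 18.4
[211 127  19  37 302] world [ 506.9 -125. ] tray [-71.1 -52.2]
[ 464  190   59   59 1810] world [511.6  48.5] tray [-24.2 114.8]
[305 260  25  41 740] world [582.8 -48.9] tray [21.   3.1]
-165.78503941543437 [-0.24  0.43 -0.34  0.8   0.   -0.49]
```

```bash
python3 -m crank '[[[-0.72,0,0,0.05,0,0,0],[-0.72,0,0,0.1,0,0,0],[-0.72,0,0,0.14,0,0,0],[-0.72,0,0,0.16,0,0,0],[-0.72,-0.02,0,0.16,0,0,0],[-0.72,-0.045,0,0.16,0,0,0],[-0.72,-0.075,-0.002,0.16,0,0,0],[-0.72,-0.105,-0.002,0.16,0,0,0],[-0.72,-0.135,-0.003,0.16,0,0,0],[-0.72,-0.165,-0.003,0.16,0,0,0],[-0.72,-0.195,-0.003,0.16,0,0,0],[-0.72,-0.225,-0.003,0.16,0,0,0],[-0.72,-0.25,-0.003,0.16,0,0,0],[-0.72,-0.265,-0.003,0.16,0,0,0],[-0.72,-0.265,-0.003,0.16,0,0,0]]]'; python3 -m crank '[[[-0.72,0.03,0,0,0,0,0],[-0.72,0.06,0,-0.05,0,0,0],[-0.72,0.1,0,-0.15,0,0,0],[-0.72,0.25,0,-0.25,0,0,0],[-0.72,0.4,0,-0.35,0,0,0],[-0.72,0.55,0,-0.4,0,0,0],[-0.72,0.6,0,-0.4,0,0,0],[-0.72,0.6,0,-0.4,0,0,0],[-0.72,0.6,0,-0.4,0,0,0]]]'; python3 -c "
from h import *
s,f,T=look('w12'); g=optics.grab_frame('side')['color'];k=optics.grab_frame('scene')['color']
cv2.imwrite('pics/f.png',np.vstack([cv2.resize(k[170:300,220:420],(600,300)),cv2.resize(g,(480,300))[:, :].copy() if 0 else cv2.copyMakeBorder(cv2.resize(g,(480,300)),0,0,0,120,0)]))"
```

```text
time_s: 19.9
tool_pos: [614.1, -43.6, 105.5]
ee_rot: [-0.39, 3.117, -0.0]
ft_force: [0.6, -0.6, -0.2]
grip_width: 0.142
grasp_force: 0.0
time_s: 20.8
tool_pos: [468.6, -80.9, 205.9]
ee_rot: [-0.389, 3.116, -0.001]
ft_force: [1.0, 0.5, 0.5]
grip_width: 0.139
grasp_force: 0.0
tcp [468.6 -80.9 205.9] tray [-97.4  -0.1] F [1.  0.5 0.5] w 0.139 t 20.8
[420 261  42  37 813] world [511.8  48.5] tray [-23.9 114.9]
```

View pics/f.png

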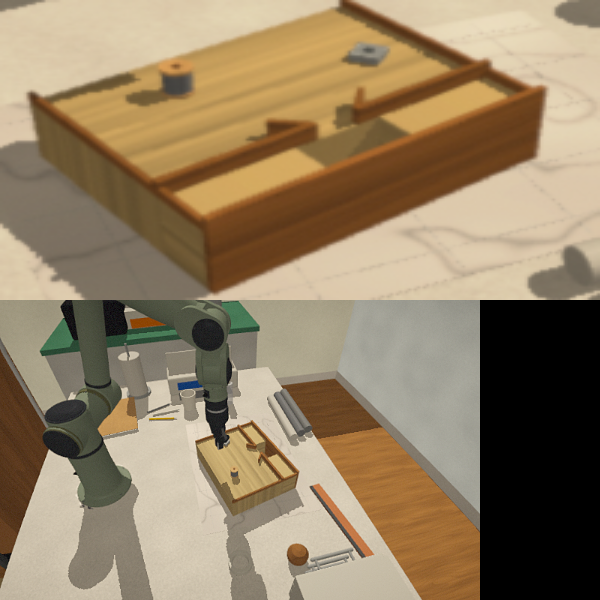

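The deck now holds only the spool (175,78) and the square weight (368,53). The third weight has gone through the gate, and the arm is clear of everything.

```bash
python3 -c "
from plant import robot
print(robot.sign_off())"
```

```text
the job is handed in; nothing more can be done
None
```

I swept all three round weights through the gate into the well and handed the job in at about 21 s. Two were seen lying in the well and the third left the deck at the gate; the square weight and spool are still where they stood.

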